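# Shim a rocking bench balance

### The arm

A 6-joint arm with a two-finger parallel gripper is mounted at the origin on the work surface. World frame = base frame: x ahead of the robot, y to its left, z up, the work surface at z = 0. Lengths are in mm, angles in rad, forces in N, time in s.
With the tool pointing down it reaches from about 350 to 875 mm from the base axis. Payload 15.5 kg.
Tool frame: the origin (TCP) lies at the very end of the fingers, on their centre line; the grasp point (between the pads) lies 19 mm behind it; z points along the fingers, y is the direction in which the jaws open and shut (so a half turn about z gives the same grasp; the last joint's range is limited). The gripper opens to 85 mm and grips with 20 to 120 N. Pads are 22 mm wide; open, the fingers measure 114 mm over their backs; the gripper's body (76 mm by 85 mm) begins 54 mm behind the grasp point. The pads swing forward as they close: fully open they stand 13 mm farther back than shut.
Start: joints at [1.109, 0.494, 1.345, -0, 1.302, -0.096], TCP at [223.556, 583.652, 231.277] pointing down, gripper open.
Joint ranges: [-2.91, 2.91], [-0.82, 2.16], [0.22, 2.67], [-1.22, 4.37], [0.12, 2.79], [-3.08, 3.08]. Speed limits (rad/s): [1.89, 1.89, 2.57, 3.01, 3.01, 3.01].

### API

Orientations are given as [roll, pitch, yaw] about the fixed x, y, z axes, in that order (R = Rz(yaw) Ry(pitch) Rx(roll)).
In Python, from bench import sensors, read_camera, job_done gives the robot as it stands.
- The arm moves only by the tool play_rows, never from a script. Its argument "motion" is a list of rows, each an object of numbers: "ax", "ay", "az": the turn, a rotation vector about the tool's x, y, z scaled (see below); "dx", "dy", "dz": the shift along the tool's x, y, z scaled (see below); "hand": the closure, from -1 (fully open) to 1 (shut). A call has 1 to 20 rows; each row is the pose to reach, as a shift and turn from the pose commanded when the call began, along the tool's axes at that moment, turning the shorter way round; what a row does not reach only later rows make up. The controller multiplies each number of a shift by 30 cm and each number of a turn by pi rad. A row lasts 1/10 s, in which the tool goes at most 50 mm and 8.59 degrees, less where a joint would pass 70% of its speed; a pose out of reach is approached as far as the arm can. A call with a number of a shift or a turn outside -1 to 1 is refused whole. A call with a gripper value outside its range is refused whole. The fingers move at their own pace and stop on an object; "grip_force" is the grip in N (left out, the last holds). Time passes only in rows, so rows that repeat a pose let the fingers close. It gives the time, the measured TCP pose, the force and the opening at its end, in the units of the state.
- sensors.sense(): the state, without advancing time (a new reading comes with each control period).
- read_camera(name): name is "scene" or "top"; returns a dict with "pixels" (400x640x3 uint8, blue, green, red), "z_map" (400x640 float32, mm along the optical axis (not along the pixel's ray), 0 where there is no reading), "intrinsics" (3x3 intrinsics, pixels), "extrinsics" (4x4, takes a point from world to camera coordinates). Camera axes: x right, y up, looking along -z (the intrinsics and any distortion apply to the point x, -y, -z); pixel columns grow to the right and rows downward; lengths in mm; the calibration is good to about 2 mm. A picture is of the moment at which its call begins.
- job_done(): hands the job in, once; it reports no verdict.
The state is a dict: "t": time; "joints": joint angles; "dq": joint speeds; "joint_efforts": joint torques, N m; "ee_pos": TCP position; "tcp_rot": TCP orientation; "wrist_force": force on the tool from outside, world axes, zero at the start; "wrist_torque": the same for the moment, N m; "width": opening from 0.0 (shut) to 1.0 (fully open).
Only numpy, scipy, OpenCV 4.12 (cv2) and the standard library are available. Lean on these libraries where they do the work, as an engineer would, in place of code of your own. Each camera call takes 0.05 s, during which the arm holds its last target. There are 200 camera calls.

### The job

The white bench balance rocks because the foot under its orange corner pad is too short. Without gripping or lifting anything, push the yellow wedge shim along the bench, thin end first, under that short foot until the foot stands on the shim's flat top and the balance is level. Then press down gently on the orange pad to check that it no longer rocks, let go, and leave the balance in its place and everything else undisturbed.

Things in the scene. Friction and masses are not known exactly. Their poses are not given: they have to be found in the camera images.
- balance: white bench balance, 2 kg, loose: housing 232 (x) x 202 (y) mm, underside 24, top 60 mm above the plane of the good feet; steel pan, radius 74 mm, centre x = +32, top at 75 mm. Origin: midway between the feet, in the plane of the good feet's bottoms; x from display side (robot's side) to back, y to its left, z square to the housing, vertical when level. It slides if pushed hard along the bench
- short_foot (a point): bottom of the short foot: balance x = -100, y = +85 mm, 16 mm in from the edges. Feet are rubber domes of radius 12 mm at x = +-100, y = +-85 mm, three 24 mm high, this one 16 mm. So the balance leans 3.5 degrees onto it (it stands on the bench, carrying a few newtons) and the opposite foot hangs 8 mm up
- corner_pad: orange pad 34 x 34 x 4 mm fixed on the balance's top at its front left corner (robot's side), above the short foot (centre 2 mm right of it and 2 mm behind); origin in the centre of its underside, its upper face 4 mm up along z
- shim: loose yellow wedge, 60 g, 114 (x) x 50 (y) mm. Origin: centre of underside; x to the thin end. Ramp from 1.7 mm high at x = +57 to 8 mm at x = +12 mm; flat top 8 mm high, black lines across, to x = -43; then an upright heel 30 mm high to x = -57 mm: push its flat rear. Starts on the robot's side, thin end 15 to 40 mm from the short foot, roughly aimed at it. Going under takes about 5 to 15 N; it stays put
- tin_a: aluminium moisture tin, 60 mm wide, 45 mm high; origin under its centre; leave it alone
- tin_b: second tin like the first; leave it alone
- weight: brass weight 48 mm wide, 78 mm high; origin under its centre; leave it alone
- jar: sample jar 70 mm wide, 110 mm high with blue lid; origin under its centre; leave it alone
- scoop: spoon-like scoop lying on the bench; leave it alone
- brush: sieve brush lying on the bench; leave it alone
Things that resemble listed ones, but are neither listed nor needed, are in the scene too. Of the things like the shim, leave any that is brown or pink; of the rest the larger one is meant.

How it is judged (in metres and radians):
On the way, in this order (a step that is already met when the one before it is completed fails the run):
1. the short foot stands on the shim's flat top and the balance is level, the robot not touching the balance (x of short_foot in the frame of shim between -0.043 and 0.012 m and y of short_foot in the frame of shim between -0.023 and 0.023 m and angle between balance's own z axis and vertical below 0.014 rad and contact force between shim and balance above 0.5 N and contact force between the fingers and balance below 0.3 N), for 0.2 s.
2. the orange pad is pressed down with more than 2 N and the balance stays level on the shim (x of short_foot in the frame of shim between -0.043 and 0.012 m and y of short_foot in the frame of shim between -0.023 and 0.023 m and angle between balance's own z axis and vertical below 0.014 rad and contact force between shim and balance above 0.5 N and contact force between the fingers and corner_pad above 2 N), for 0.1 s.
At the end, for the whole second after the job is handed in: the short foot rests on the shim's flat top (foot's bottom at x = -43 to +12 mm and y within 23 mm in the shim's frame), shim and balance touch, the balance is level within 0.014 rad (0.8 degrees) and within 30 mm of where it was; the shim lies on the bench; all at rest (x of short_foot in the frame of shim between -0.043 and 0.012 m and y of short_foot in the frame of shim between -0.023 and 0.023 m and angle between balance's own z axis and vertical below 0.014 rad and contact force between shim and balance above 0.5 N and linear speed of each of shim, balance below 0.01 m/s and height (world z) of shim below 0.005 m and distance of balance from where it was at the start of the episode below 0.03 m).
It fails at once if the shim is lifted over 15 mm off the bench or tipped over 0.35 rad (height (world z) of shim above 0.015 m or angle between shim's own z axis and vertical above 0.35 rad).
It fails at once if the balance is lifted over 15 mm or tipped over 0.13 rad (height (world z) of balance above 0.015 m or angle between balance's own z axis and vertical above 0.13 rad).
It fails at once if the balance is shoved more than 30 mm along the bench (distance of balance from where it was at the start of the episode above 0.03 m).
It fails at once if the balance is pressed with more than 45 N (contact force between the fingers and balance above 45 N).
It fails at once if another thing on the bench is moved more than 20 mm (distance of any of tin_a, tin_b, weight, jar, scoop, brush from where it was at the start of the episode above 0.02 m).
It also fails if it takes over 45 s, if anything falls off the work surface, if the arm or the gripper's body presses on something with over 40 N, if the wrist force passes 120 N, or if a joint passes its speed limit or range.

## Working session

There is one attempt and no reset: what is moved stays moved. The work goes in short steps, Python scripts to look and compute and a tool call to move; the robot and the scene stay as the last step left them, time stands still between calls to the robot, and variables do not carry over. Pictures are saved under pics/ and viewed, about 8 in all and at most 12, crops included, and the job is handed in when it is done.

Besides the shell and the picture viewer there is one more tool, called after "Call:" as name([rows], argument=value, ...), one row to a line, values as JSON. play_rows: Moves the arm, as the interface text tells. Its arguments: {"type":"object","properties":{"motion":{"type":"array"},"grip_force":{"type":"number"}},"required":["motion"]}

```bash
mkdir -p pics
cat > h.py <<'E'
import numpy as np, cv2
from bench import sensors, read_camera, job_done
def cloud(c):
    z=c["z_map"];K=c["intrinsics"];E=c["extrinsics"]
    v,u=np.mgrid[:z.shape[0],:z.shape[1]]
    X=(u-K[0,2])/K[0,0]*z;Y=(v-K[1,2])/K[1,1]*z
    P=np.stack([X,-Y,-z,np.ones_like(z)],-1)
    return (P@np.linalg.inv(E).T)[...,:3]
E
python3 - <<'E'
from h import *
for n in("top","scene"):
    c=read_camera(n);cv2.imwrite(f"pics/{n}0.png",c["pixels"]);np.savez(f"{n}0.npz",**c)
    print(n,c["intrinsics"].tolist(),np.linalg.inv(c["extrinsics"])[:3].round(2).tolist(),[k for k in c])
print(sensors.sense())
E
```

```text
top [[449.709301901736, 0.0, 322.08198637836267], [0.0, 449.709301901736, 198.31756703467462], [0.0, 0.0, 1.0]] [[0.01, 0.99, -0.15, 363.35], [-1.0, 0.01, 0.0, -49.94], [0.0, 0.15, 0.99, 1559.21]] ['pixels', 'z_map', 'intrinsics', 'extrinsics']
scene [[415.46901230624945, 0.0, 315.1666245252743], [0.0, 415.46901230624945, 200.9883350559765], [0.0, 0.0, 1.0]] [[0.51, -0.73, 0.46, 1253.39], [0.86, 0.43, -0.27, -421.16], [-0.01, 0.53, 0.85, 1207.94]] ['pixels', 'z_map', 'intrinsics', 'extrinsics']
{'t': 0.1, 'joints': array([ 1.10947760e+00,  4.94124427e-01,  1.34603863e+00,  1.33290741e-05,
        1.30249449e+00, -9.54740212e-02]), 'dq': array([ 0.00228323, -0.00063048, -0.0034168 ,  0.00056071, -0.00016323,
       -0.00088599]), 'joint_efforts': array([ 1.37347612e-03, -8.83572507e+01, -3.84562755e+01,  1.37215002e-04,
        5.34885912e-03, -3.83591203e-05]), 'ee_pos': array([223.42765347, 583.3725117 , 230.76812455]), 'tcp_rot': array([-3.14053384e+00, -1.14304788e-04,  2.77574435e+00]), 'wrist_force': array([-0.36336533, -0.19066227, -0.84023649]), 'wrist_torque': array([-0.01246678,  0.04949029,  0.00536806]), 'width': 1.0039166788460907}
```

View pics/top0.png

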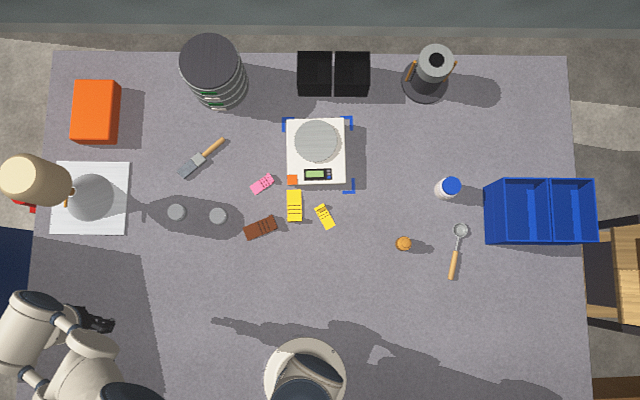

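View pics/scene0.png

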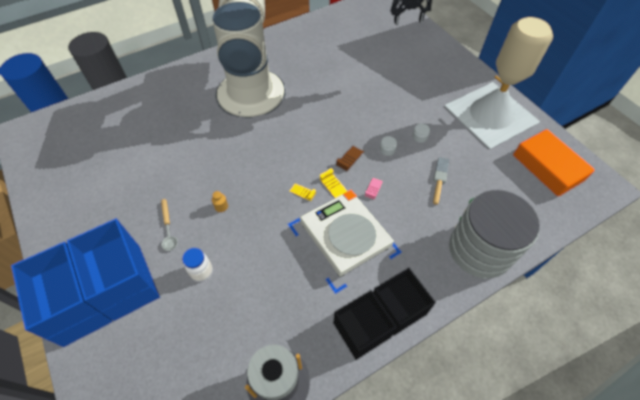

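Top view: the balance is at (318,150), the orange pad at (292,180), and the large yellow shim at (294,206) with its heel towards the robot. The small yellow decoy is at (325,216). I'll measure these next.

Run:
```python
from h import *
for n in("top","scene"):
    c=dict(np.load(f"{n}0.npz"));im=c["pixels"];P=cloud(c)
    hsv=cv2.cvtColor(im,cv2.COLOR_BGR2HSV)
    def comps(name,lo,hi,mn):
        m=cv2.inRange(hsv,lo,hi);k,l,s,ce=cv2.connectedComponentsWithStats(cv2.morphologyEx(m,cv2.MORPH_CLOSE,np.ones((3,3))))
        for i in range(1,k):
            if s[i,4]>mn:
                q=P[(l==i)&(c["z_map"]>0)]
                if abs(q[:,1].mean())>300 and name!='x': continue
                print(n,name,s[i].tolist(),"med",np.median(q,0).round(1),"lo",np.percentile(q,3,0).round(1),"hi",np.percentile(q,97,0).round(1), "rect",[np.round(a,1) for a in cv2.minAreaRect(q[:,:2].astype(np.float32))])
    comps("yellow",(22,120,100),(34,255,255),30)
    comps("orange",(5,150,150),(16,255,255),30)
    comps("white",(0,0,200),(180,40,255),300)
c=dict(np.load("top0.npz"));cr=c["pixels"][105:240,240:350]
cv2.imwrite("pics/crop1.png",cv2.resize(cr,None,fx=5,fy=4.4*5/4.4*0.85 if 0 else 4.4,interpolation=cv2.INTER_CUBIC))
```

```text
top yellow [287, 189, 15, 33, 453] med [580.   47.5   7.5] lo [526.2  22.6  -1.2] hi [633.8  71.8  32.9] rect [array([580.4,  47.9]), array([116.8,  50.7]), np.float64(2.2)]
top yellow [314, 204, 21, 26, 270] med [542.8 -57.8   5.7] lo [505.3 -85.8  -1.9] hi [579.1 -29.8  24.7] rect [array([542.7, -58.9]), array([88.2, 37.7]), np.float64(29.4)]
top orange [287, 175, 10, 10, 92] med [663.   52.8  55.9] lo [646.3  38.7   1.3] hi [679.7  74.2  63.5] rect [array([667.6,  56.1]), array([43.9, 35.3]), np.float64(3.8)]
top white [286, 118, 60, 66, 1779] med [730.5  -8.1  59.2] lo [ 653.6 -120.9   48.1] hi [874.3  72.8  70.5] rect [array([771.4, -22.8]), array([245. , 206.2]), np.float64(1.1)]
top white [264, 349, 30, 51, 608] med [ 34.1 108.   12.1] lo [-46.5  60.7   2.3] hi [ 88.7 133.8  20.7] rect [array([ 26. , 107.7]), array([ 61.9, 173.2]), np.float64(62.5)]
scene yellow [320, 168, 27, 30, 409] med [566.9  42.1   7.3] lo [527.   19.3  -1. ] hi [616.9  68.5  31.1] rect [array([576.9,  44. ]), array([ 56.6, 145.6]), np.float64(88.8)]
scene yellow [290, 184, 26, 16, 243] med [545.1 -61.8   4.3] lo [503.4 -90.1  -2.9] hi [583.8 -33.3  23.4] rect [array([541.6, -62.3]), array([89.2, 40. ]), np.float64(27.0)]
scene orange [344, 191, 12, 9, 65] med [664.2  49.9  55.6] lo [649.4  35.6  51.1] hi [676.9  65.1  59.9] rect [array([663.4,  49.6]), array([31.3, 31.9]), np.float64(9.7)]
scene white [302, 196, 91, 76, 1724] med [753.  -30.7  59.5] lo [ 655.9 -123.9   51.1] hi [877.2  67.6  70.3] rect [array([764.5, -27.6]), array([230.7, 200. ]), np.float64(1.6)]
```

View pics/crop1.png

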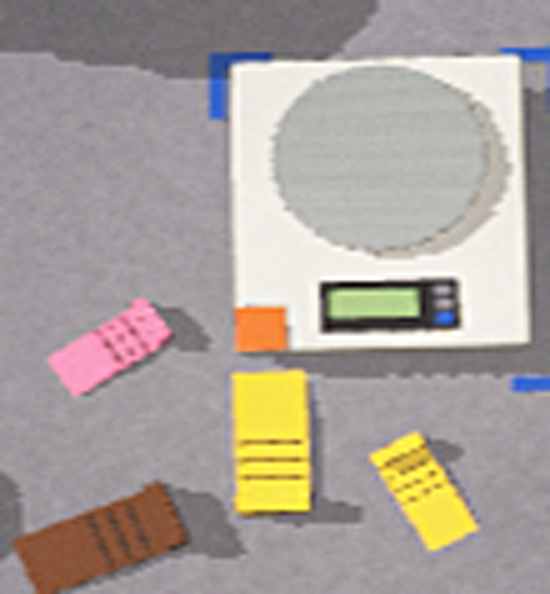

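Shim: rear at about (523,46), yaw about +1.5°. Short foot: about (662,50). I want to stop with the shim's rear near x=613, so the 30 mm heel stays clear of the housing edge. I'll push with both fingers nearly shut, so the contact face is wide and doesn't turn the shim. First I travel to the staging point.

Call:
play_rows([
  {"dx": -0.743,"dy": -0.673,"dz": 0.1,"az": -0.124,"hand": 0.65},
  {"dx": -0.743,"dy": -0.673,"dz": 0.1,"az": -0.124,"hand": 0.65},
  {"dx": -0.743,"dy": -0.673,"dz": 0.1,"az": -0.124,"hand": 0.65},
  {"dx": -0.743,"dy": -0.673,"dz": 0.1,"az": -0.124,"hand": 0.65},
  {"dx": -0.743,"dy": -0.673,"dz": 0.1,"az": -0.124,"hand": 0.65},
  {"dx": -0.743,"dy": -0.673,"dz": 0.1,"az": -0.124,"hand": 0.65},
  {"dx": -0.743,"dy": -0.673,"dz": 0.1,"az": -0.124,"hand": 0.65},
  {"dx": -0.743,"dy": -0.673,"dz": 0.1,"az": -0.124,"hand": 0.65},
  {"dx": -0.743,"dy": -0.673,"dz": 0.1,"az": -0.124,"hand": 0.65},
  {"dx": -0.743,"dy": -0.673,"dz": 0.1,"az": -0.124,"hand": 0.65},
])

```text
invalid input at $.motion[0]: expected keys ax, ay, az, dx, dy, dz, hand
```

Call:
play_rows([
  {"ax": 0,"ay": 0,"dx": -0.743,"dy": -0.673,"dz": 0.1,"az": -0.124,"hand": 0.65},
  {"ax": 0,"ay": 0,"dx": -0.743,"dy": -0.673,"dz": 0.1,"az": -0.124,"hand": 0.65},
  {"ax": 0,"ay": 0,"dx": -0.743,"dy": -0.673,"dz": 0.1,"az": -0.124,"hand": 0.65},
  {"ax": 0,"ay": 0,"dx": -0.743,"dy": -0.673,"dz": 0.1,"az": -0.124,"hand": 0.65},
  {"ax": 0,"ay": 0,"dx": -0.743,"dy": -0.673,"dz": 0.1,"az": -0.124,"hand": 0.65},
  {"ax": 0,"ay": 0,"dx": -0.743,"dy": -0.673,"dz": 0.1,"az": -0.124,"hand": 0.65},
  {"ax": 0,"ay": 0,"dx": -0.743,"dy": -0.673,"dz": 0.1,"az": -0.124,"hand": 0.65},
  {"ax": 0,"ay": 0,"dx": -0.743,"dy": -0.673,"dz": 0.1,"az": -0.124,"hand": 0.65},
  {"ax": 0,"ay": 0,"dx": -0.743,"dy": -0.673,"dz": 0.1,"az": -0.124,"hand": 0.65},
  {"ax": 0,"ay": 0,"dx": -0.743,"dy": -0.673,"dz": 0.1,"az": -0.124,"hand": 0.65},
])

```text
t: 1.1
ee_pos: [359.1, 316.5, 201.3]
tcp_rot: [3.141, 0.0, -3.116]
wrist_force: [-0.9, 0.5, -0.7]
width: 0.175
```

Call:
play_rows([
  {"ax": 0,"ay": 0,"az": 0,"dx": -0.396,"dy": -0.908,"dz": 0.337,"hand": 0.65},
  {"ax": 0,"ay": 0,"az": 0,"dx": -0.396,"dy": -0.908,"dz": 0.337,"hand": 0.65},
  {"ax": 0,"ay": 0,"az": 0,"dx": -0.396,"dy": -0.908,"dz": 0.337,"hand": 0.65},
  {"ax": 0,"ay": 0,"az": 0,"dx": -0.396,"dy": -0.908,"dz": 0.337,"hand": 0.65},
  {"ax": 0,"ay": 0,"az": 0,"dx": -0.396,"dy": -0.908,"dz": 0.337,"hand": 0.65},
  {"ax": 0,"ay": 0,"az": 0,"dx": -0.396,"dy": -0.908,"dz": 0.337,"hand": 0.65},
  {"ax": 0,"ay": 0,"az": 0,"dx": -0.396,"dy": -0.908,"dz": 0.337,"hand": 0.65},
  {"ax": 0,"ay": 0,"az": 0,"dx": -0.396,"dy": -0.908,"dz": 0.337,"hand": 0.65},
  {"ax": 0,"ay": 0,"az": 0,"dx": -0.396,"dy": -0.908,"dz": 0.337,"hand": 0.65},
  {"ax": 0,"ay": 0,"az": 0,"dx": -0.396,"dy": -0.908,"dz": 0.337,"hand": 0.65},
])

```text
t: 2.1
ee_pos: [484.4, 47.4, 100.6]
tcp_rot: [3.141, 0.0, -3.116]
wrist_force: [-0.8, -0.1, -0.5]
width: 0.179
```

Call:
play_rows([
  {"ax": 0,"ay": 0,"az": 0,"dx": 0,"dy": 0,"dz": 0.13,"hand": 0.65},
  {"ax": 0,"ay": 0,"az": 0,"dx": 0,"dy": 0,"dz": 0.22,"hand": 0.65},
  {"ax": 0,"ay": 0,"az": 0,"dx": 0,"dy": 0,"dz": 0.28,"hand": 0.65},
  {"ax": 0,"ay": 0,"az": 0,"dx": 0,"dy": 0,"dz": 0.313,"hand": 0.65},
  {"ax": 0,"ay": 0,"az": 0,"dx": 0,"dy": 0,"dz": 0.313,"hand": 0.65},
  {"ax": 0,"ay": 0,"az": 0,"dx": 0,"dy": 0,"dz": 0.313,"hand": 0.65},
])

```text
t: 2.7
ee_pos: [485.0, 46.4, 7.0]
tcp_rot: [-3.142, 0.001, -3.117]
wrist_force: [0.2, 0.3, 0.1]
width: 0.174
```

```bash
cat > look.py <<'E'
import sys
from h import *
t=sys.argv[1]
out=[]
for n in("top","scene"):
    c=read_camera(n);im=c["pixels"];P=cloud(c);hsv=cv2.cvtColor(im,cv2.COLOR_BGR2HSV)
    for name,lo,hi in(("yel",(22,120,100),(34,255,255)),("ora",(5,150,150),(16,255,255)),("white",(0,0,190),(180,40,255))):
        m=(cv2.inRange(hsv,lo,hi)>0)&(c["z_map"]>0)&(P[...,0]>480)&(P[...,0]<900)&(P[...,1]>(-140 if name=="white" else 0))&(P[...,1]<110)
        q=P[m]
        if len(q)>10: print(n,name,len(q),"med",np.median(q,0).round(1),"lo",np.percentile(q,3,0).round(1),"hi",np.percentile(q,97,0).round(1),"rect",[np.round(a,1).tolist() for a in cv2.minAreaRect(q[:,:2].astype(np.float32))])
        if name=="white":
            for lab,s in(("housing",(q[:,2]>35)&(q[:,2]<66)),):
                w=q[s];A=np.c_[w[:,:2],np.ones(len(w))];k=np.linalg.lstsq(A,w[:,2],rcond=None)[0];print("  tilt slopes x,y",k[:2].round(4))
    cr=im[100:245,230:370] if n=="top" else im[150:290,270:410]
    out.append(cv2.resize(cr,(400,400),interpolation=cv2.INTER_CUBIC))
cv2.imwrite(f"pics/{t}.png",np.hstack(out))
s=sensors.sense();print(s["t"],s["ee_pos"].round(1),s["wrist_force"].round(1))
E
python3 look.py a1
```

```text
top yel 198 med [612.1  48.1   6.3] lo [587.5  26.8  -1.5] hi [635.2  72.1  13.6] rect [[584.0, 44.7], [109.6, 52.3], 10.3]
top ora 92 med [663.3  52.9  55.9] lo [645.8  38.9   3.1] hi [679.3  73.9  62. ] rect [[667.6, 56.7], [44.2, 35.6], 0.8]
top white 2639 med [704.7  20.2  62.6] lo [ 484.5 -120.6   49.5] hi [873.   96.8 397. ] rect [[679.5, -15.4], [227.2, 414.0], 85.7]
  tilt slopes x,y [ 0.0311 -0.0357]
scene yel 407 med [567.2  42.5   7.4] lo [525.9  19.2  -1. ] hi [616.6  68.5  31.1] rect [[573.9, 44.3], [58.4, 148.9], 87.7]
scene ora 65 med [664.4  49.5  55.4] lo [650.3  35.6  51.2] hi [677.1  64.6  59.1] rect [[663.4, 49.6], [30.5, 31.3], 6.7]
scene white 2885 med [704.9  14.2  64.1] lo [ 488.3 -123.3   51.9] hi [876.4  99.5 394.4] rect [[681.3, -19.1], [226.1, 421.7], 84.0]
  tilt slopes x,y [ 0.0318 -0.0385]
2.8 [485.3  46.1   7.2] [ 0.3 -0.   0. ]
```

View pics/a1.png

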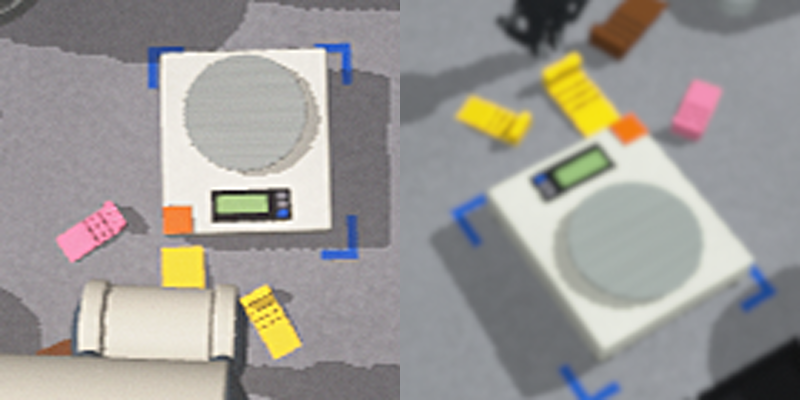

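The picture shows the fingers behind the heel at the top of the right half, and the shim pointing at the orange corner. The balance still leans (slope 0.048). Now I push slowly.

Call:
play_rows([
  {"ax": 0,"ay": 0,"az": 0,"dx": -0.04,"dy": 0,"dz": 0,"hand": 0.65},
  {"ax": 0,"ay": 0,"az": 0,"dx": -0.07,"dy": 0,"dz": 0,"hand": 0.65},
  {"ax": 0,"ay": 0,"az": 0,"dx": -0.085,"dy": 0,"dz": 0,"hand": 0.65},
  {"ax": 0,"ay": 0,"az": 0,"dx": -0.1,"dy": 0,"dz": 0,"hand": 0.65},
  {"ax": 0,"ay": 0,"az": 0,"dx": -0.115,"dy": 0,"dz": 0,"hand": 0.65},
  {"ax": 0,"ay": 0,"az": 0,"dx": -0.13,"dy": 0,"dz": 0,"hand": 0.65},
  {"ax": 0,"ay": 0,"az": 0,"dx": -0.145,"dy": 0,"dz": 0,"hand": 0.65},
  {"ax": 0,"ay": 0,"az": 0,"dx": -0.16,"dy": 0,"dz": 0,"hand": 0.65},
  {"ax": 0,"ay": 0,"az": 0,"dx": -0.16,"dy": 0,"dz": 0,"hand": 0.65},
])

```text
t: 3.7
ee_pos: [533.0, 47.0, 6.2]
tcp_rot: [3.142, -0.0, -3.118]
wrist_force: [0.7, -0.1, -0.3]
width: 0.173
```

```bash
python3 look.py a2
```

```text
top yel 12 med [648.6  44.1   4.8] lo [605.7  24.9  -0. ] hi [651.7  66.6 238.5] rect [[626.6, 37.5], [72.9, 41.1], 21.7]
top ora 81 med [663.   52.4  58. ] lo [648.4  38.7  50.6] hi [677.1  66.6  65. ] rect [[668.2, 55.6], [42.1, 34.3], 4.0]
top white 3162 med [673.9  25.3  65.4] lo [ 499.5 -120.5   50.9] hi [871.9 100.4 397.3] rect [[687.6, -15.2], [229.8, 400.1], 85.1]
  tilt slopes x,y [ 0.0282 -0.0288]
scene yel 341 med [576.3  40.6   8.6] lo [ 5.445e+02  1.860e+01 -5.000e-01] hi [619.8  66.1  31.8] rect [[586.8, 42.5], [51.9, 121.8], 89.1]
scene ora 65 med [665.   48.6  56.6] lo [652.3  35.1  53.5] hi [677.9  63.6  61.2] rect [[663.8, 49.2], [29.4, 29.6], 7.3]
scene white 3154 med [691.9  16.2  65.1] lo [ 510.  -123.6   52.7] hi [876.6 103.2 397.9] rect [[681.3, -10.8], [401.9, 241.8], 0.0]
  tilt slopes x,y [ 0.0278 -0.0345]
3.8 [532.9  47.    6.2] [-0.5  0.4 -0.4]
```

The shim has moved about 19 mm and is just reaching the foot. The pad is rising and the force is small, so I keep pushing.

Call:
play_rows([
  {"ax": 0,"ay": 0,"az": 0,"dx": -0.02,"dy": 0,"dz": 0,"hand": 0.65},
  {"ax": 0,"ay": 0,"az": 0,"dx": -0.04,"dy": 0,"dz": 0,"hand": 0.65},
  {"ax": 0,"ay": 0,"az": 0,"dx": -0.06,"dy": 0,"dz": 0,"hand": 0.65},
  {"ax": 0,"ay": 0,"az": 0,"dx": -0.08,"dy": 0,"dz": 0,"hand": 0.65},
  {"ax": 0,"ay": 0,"az": 0,"dx": -0.1,"dy": 0,"dz": 0,"hand": 0.65},
  {"ax": 0,"ay": 0,"az": 0,"dx": -0.12,"dy": 0,"dz": 0,"hand": 0.65},
])

```text
t: 4.4
ee_pos: [569.3, 47.9, 6.2]
tcp_rot: [3.142, 0.0, -3.118]
wrist_force: [-2.9, 0.5, -0.7]
width: 0.175
```

```bash
python3 look.py a3
```

```text
top white 3214 med [660.1  26.5  66.6] lo [ 491.4 -120.9   53.9] hi [872.7 101.9 500.3] rect [[682.5, -12.6], [233.4, 408.4], 86.3]
  tilt slopes x,y [ 0.0056 -0.0056]
scene yel 194 med [597.1  41.2  10.8] lo [5.808e+02 1.980e+01 3.000e-01] hi [619.   66.6  32.2] rect [[595.4, 44.4], [52.1, 57.2], 82.0]
scene ora 69 med [665.5  47.5  61.4] lo [650.9  34.1  56.3] hi [678.3  62.2  65.6] rect [[664.2, 47.8], [32.5, 29.1], 2.2]
scene white 3687 med [659.   19.5  72.1] lo [ 486.5 -125.    54.9] hi [877.3 104.3 507.3] rect [[682.2, -11.4], [242.5, 404.4], 90.0]
  tilt slopes x,y [ 0.0034 -0.0052]
4.5 [570.1  47.8   6.4] [-0.2  0.1 -0.1]
```

View pics/a3.png

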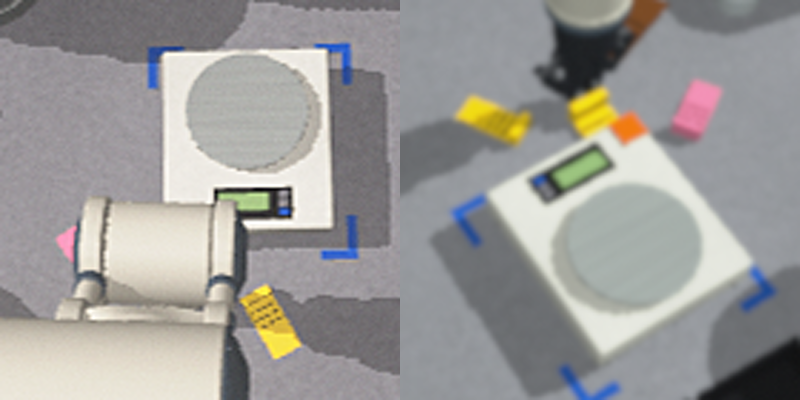

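The shim is under the foot, on the ramp (rear at 581), and the balance is nearly level without having moved. It needs about 30 mm more.

Call:
play_rows([
  {"ax": 0,"ay": 0,"az": 0,"dx": -0.02,"dy": 0,"dz": 0,"hand": 0.65},
  {"ax": 0,"ay": 0,"az": 0,"dx": -0.04,"dy": 0,"dz": 0,"hand": 0.65},
  {"ax": 0,"ay": 0,"az": 0,"dx": -0.06,"dy": 0,"dz": 0,"hand": 0.65},
  {"ax": 0,"ay": 0,"az": 0,"dx": -0.08,"dy": 0,"dz": 0,"hand": 0.65},
  {"ax": 0,"ay": 0,"az": 0,"dx": -0.1,"dy": 0,"dz": 0,"hand": 0.65},
  {"ax": 0,"ay": 0,"az": 0,"dx": -0.1,"dy": 0,"dz": 0,"hand": 0.65},
])

```text
t: 5.1
ee_pos: [598.7, 48.6, 6.2]
tcp_rot: [3.142, -0.001, -3.118]
wrist_force: [-3.1, -0.5, -1.2]
width: 0.174
```

```bash
python3 look.py a4
```

```text
top white 3087 med [634.5  25.3 376.5] lo [ 506.9 -123.9   54.4] hi [873.5 103.4 502.9] rect [[688.7, -12.1], [235.1, 398.2], 85.7]
  tilt slopes x,y [-0.0004  0.0022]
scene yel 80 med [620.3  39.9  27.4] lo [605.6  20.6  12.3] hi [626.1  64.1  33. ] rect [[616.9, 43.7], [46.5, 26.6], 80.3]
scene ora 71 med [664.9  46.9  63.6] lo [651.4  32.9  59.4] hi [678.1  62.   67.2] rect [[665.4, 47.4], [29.1, 31.5], 0.3]
scene white 4048 med [646.   24.6 362.9] lo [ 486.5 -124.7   55.2] hi [877.  104.8 567.5] rect [[682.3, -11.8], [404.6, 243.6], 0.0]
  tilt slopes x,y [-0.0025 -0.0001]
5.2 [598.7  48.6   6.2] [-3.  -1.3 -1.1]
```

The balance is level (slopes about 0.002), and by calculation the foot is at shim x ≈ -6. I'll back off, rise, close the fingers and take a look.

Call:
play_rows([
  {"ax": 0,"ay": 0,"az": 0,"dx": 0.03,"dy": 0,"dz": 0,"hand": 0.65},
  {"ax": 0,"ay": 0,"az": 0,"dx": 0.12,"dy": 0,"dz": 0,"hand": 0.65},
  {"ax": 0,"ay": 0,"az": 0,"dx": 0.12,"dy": 0,"dz": 0,"hand": 0.65},
  {"ax": 0,"ay": 0,"az": 0,"dx": 0.12,"dy": 0,"dz": -0.38,"hand": 1},
  {"ax": 0,"ay": 0,"az": 0,"dx": 0.12,"dy": 0,"dz": -0.38,"hand": 1},
  {"ax": 0,"ay": 0,"az": 0,"dx": 0.12,"dy": 0,"dz": -0.38,"hand": 1},
  {"ax": 0,"ay": 0,"az": 0,"dx": 0.12,"dy": 0,"dz": -0.38,"hand": 1},
  {"ax": 0,"ay": 0,"az": 0,"dx": 0.12,"dy": 0,"dz": -0.38,"hand": 1},
])

```text
t: 6.0
ee_pos: [562.7, 47.7, 120.2]
tcp_rot: [-3.142, 0.001, -3.118]
wrist_force: [-0.3, -0.6, -0.7]
width: -0.001
```

```bash
python3 look.py a5
```

```text
top white 3302 med [597.7  26.6 490.2] lo [ 523.  -121.    53.9] hi [872.8 104.3 511.4] rect [[683.4, -13.0], [233.0, 411.2], 85.7]
  tilt slopes x,y [ 0.0004 -0.0009]
scene yel 70 med [621.2  40.2  26.4] lo [611.6  20.1  13.4] hi [625.3  65.9  32.9] rect [[618.3, 43.6], [14.8, 49.0], 4.2]
scene ora 70 med [666.1  47.8  63.1] lo [651.7  33.1  58.6] hi [678.4  61.4  66.6] rect [[665.1, 47.5], [30.3, 30.3], 4.5]
scene white 3480 med [674.2  17.4  63.1] lo [ 505.4 -125.2   54.9] hi [878.  104.3 509.5] rect [[683.8, -12.4], [240.8, 407.2], 88.4]
  tilt slopes x,y [-0.0004  0.0007]
6.1 [562.   47.7 119.2] [ 0.1 -0.5  0.6]
```

View pics/a5.png

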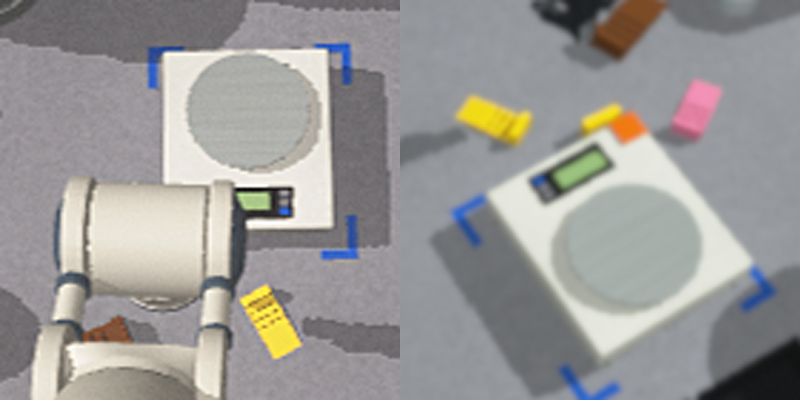

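The right half shows the balance level inside its blue corner marks, with the heel just clear in front of the orange pad. Next I move over the pad centre (665,48).

Call:
play_rows([
  {"ax": 0,"ay": 0,"az": 0,"dx": -0.34,"dy": -0.006,"dz": 0,"hand": 1},
  {"ax": 0,"ay": 0,"az": 0,"dx": -0.34,"dy": -0.006,"dz": 0,"hand": 1},
  {"ax": 0,"ay": 0,"az": 0,"dx": -0.34,"dy": -0.006,"dz": 0.1,"hand": 1},
  {"ax": 0,"ay": 0,"az": 0,"dx": -0.34,"dy": -0.006,"dz": 0.15,"hand": 1},
  {"ax": 0,"ay": 0,"az": 0,"dx": -0.34,"dy": -0.006,"dz": 0.15,"hand": 1},
  {"ax": 0,"ay": 0,"az": 0,"dx": -0.34,"dy": -0.006,"dz": 0.16,"hand": 1},
  {"ax": 0,"ay": 0,"az": 0,"dx": -0.34,"dy": -0.006,"dz": 0.165,"hand": 1},
  {"ax": 0,"ay": 0,"az": 0,"dx": -0.34,"dy": -0.006,"dz": 0.17,"hand": 1},
])

```text
t: 6.9
ee_pos: [664.8, 48.4, 70.1]
tcp_rot: [-3.142, 0.001, -3.118]
wrist_force: [0.2, -0.2, -0.1]
width: -0.002
```

```bash
python3 look.py a6|tail -4
```

```text
scene ora 34 med [673.7  40.   63.5] lo [650.9  32.4  58.8] hi [678.9  61.4  68.8] rect [[669.1, 42.9], [39.9, 22.2], 47.9]
scene white 4836 med [687.8  38.1 447.8] lo [ 490.6 -122.8   55.5] hi [875.9 104.7 626.3] rect [[682.8, -11.0], [403.5, 241.9], 0.1]
  tilt slopes x,y [-0.0029 -0.0014]
7.0 [664.7  48.4  69.8] [ 0.5  0.4 -0. ]
```

View pics/a6.png

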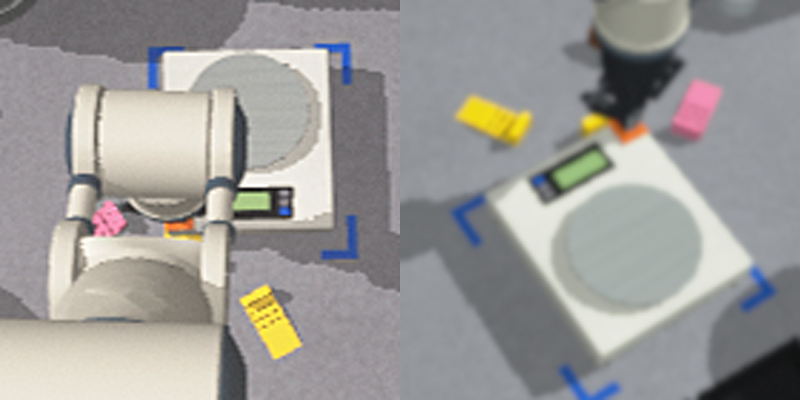

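The fingers are over the pad, about 6 mm above it. I'll lower in small steps while watching the force.

Call:
play_rows([
  {"ax": 0,"ay": 0,"az": 0,"dx": 0,"dy": 0,"dz": 0.007,"hand": 1},
  {"ax": 0,"ay": 0,"az": 0,"dx": 0,"dy": 0,"dz": 0.014,"hand": 1},
  {"ax": 0,"ay": 0,"az": 0,"dx": 0,"dy": 0,"dz": 0.018,"hand": 1},
  {"ax": 0,"ay": 0,"az": 0,"dx": 0,"dy": 0,"dz": 0.018,"hand": 1},
])

```text
t: 7.4
ee_pos: [664.7, 48.4, 63.8]
tcp_rot: [-3.142, -0.0, -3.118]
wrist_force: [-0.1, 1.0, -0.4]
width: -0.0
```

Call:
play_rows([
  {"ax": 0,"ay": 0,"az": 0,"dx": 0,"dy": 0,"dz": 0.002,"hand": 1},
  {"ax": 0,"ay": 0,"az": 0,"dx": 0,"dy": 0,"dz": 0.003,"hand": 1},
  {"ax": 0,"ay": 0,"az": 0,"dx": 0,"dy": 0,"dz": 0.003,"hand": 1},
])

```text
t: 7.7
ee_pos: [664.7, 48.4, 63.6]
tcp_rot: [-3.142, 0.0, -3.118]
wrist_force: [-3.1, 0.9, 8.9]
width: 0.001
```

Call:
play_rows([
  {"ax": 0,"ay": 0,"az": 0,"dx": 0,"dy": 0,"dz": 0,"hand": 1},
  {"ax": 0,"ay": 0,"az": 0,"dx": 0,"dy": 0,"dz": 0,"hand": 1},
  {"ax": 0,"ay": 0,"az": 0,"dx": 0,"dy": 0,"dz": 0,"hand": 1},
  {"ax": 0,"ay": 0,"az": 0,"dx": 0,"dy": 0,"dz": 0,"hand": 1},
])

```text
t: 8.1
ee_pos: [664.7, 48.4, 63.6]
tcp_rot: [3.142, 0.0, -3.118]
wrist_force: [-3.1, 0.0, 10.0]
width: 0.0
```

```bash
python3 look.py a7|tail -2
```

```text
tilt slopes x,y [-0.0025  0.0008]
8.2 [664.7  48.4  63.6] [-3.3  0.7 10.3]
```

I held about 10 N on the pad and the balance stayed level. Now I release straight up, then move back clear of it.

Call:
play_rows([
  {"ax": 0,"ay": 0,"az": 0,"dx": 0,"dy": 0,"dz": -0.01,"hand": 1},
  {"ax": 0,"ay": 0,"az": 0,"dx": 0,"dy": 0,"dz": -0.1,"hand": 1},
  {"ax": 0,"ay": 0,"az": 0,"dx": 0,"dy": 0,"dz": -0.25,"hand": 1},
  {"ax": 0,"ay": 0,"az": 0,"dx": 0,"dy": 0,"dz": -0.4,"hand": 1},
  {"ax": 0,"ay": 0,"az": 0,"dx": 0.7,"dy": 0,"dz": -0.5,"hand": 1},
  {"ax": 0,"ay": 0,"az": 0,"dx": 0.7,"dy": 0,"dz": -0.5,"hand": 1},
  {"ax": 0,"ay": 0,"az": 0,"dx": 0.7,"dy": 0,"dz": -0.5,"hand": 1},
  {"ax": 0,"ay": 0,"az": 0,"dx": 0.7,"dy": 0,"dz": -0.5,"hand": 1},
  {"ax": 0,"ay": 0,"az": 0,"dx": 0.7,"dy": 0,"dz": -0.5,"hand": 1},
  {"ax": 0,"ay": 0,"az": 0,"dx": 0.7,"dy": 0,"dz": -0.5,"hand": 1},
  {"ax": 0,"ay": 0,"az": 0,"dx": 0.7,"dy": 0,"dz": -0.5,"hand": 1},
  {"ax": 0,"ay": 0,"az": 0,"dx": 0.7,"dy": 0,"dz": -0.5,"hand": 1},
])

```text
t: 9.4
ee_pos: [456.3, 43.3, 212.9]
tcp_rot: [-3.142, 0.001, -3.118]
wrist_force: [-0.1, 0.3, 0.8]
width: 0.004
```

```bash
python3 look.py a8
```

```text
top yel 141 med [630.4  46.7  13.4] lo [612.1  23.4   2.4] hi [649.1  69.8  36.3] rect [[632.6, 47.2], [51.3, 41.8], 88.6]
top ora 90 med [664.9  51.8  64.5] lo [651.4  35.   58.6] hi [679.3  65.5  69.8] rect [[663.6, 50.3], [32.6, 30.8], 1.3]
top white 2302 med [715.7  12.6  61.4] lo [ 482.7 -124.1   52.7] hi [875.   90.2 595. ] rect [[681.1, -17.0], [225.0, 417.5], 85.5]
  tilt slopes x,y [ 0.0002 -0.0013]
scene yel 70 med [620.8  39.1  27.2] lo [612.   20.2  14.9] hi [626.8  65.6  33.3] rect [[620.2, 43.9], [49.0, 19.4], 85.6]
scene ora 71 med [664.7  46.8  63. ] lo [652.1  32.9  59.1] hi [679.7  61.5  66.6] rect [[664.6, 48.7], [31.6, 32.1], 0.7]
scene white 2745 med [711.8  12.1  60.5] lo [ 483.4 -126.2   54.6] hi [878.6  97.7 592. ] rect [[680.4, -22.0], [223.9, 425.4], 83.9]
  tilt slopes x,y [-0.0029  0.001 ]
9.5 [455.8  43.3 212.7] [ 0.  -0.3 -0.6]
```

View pics/a8.png

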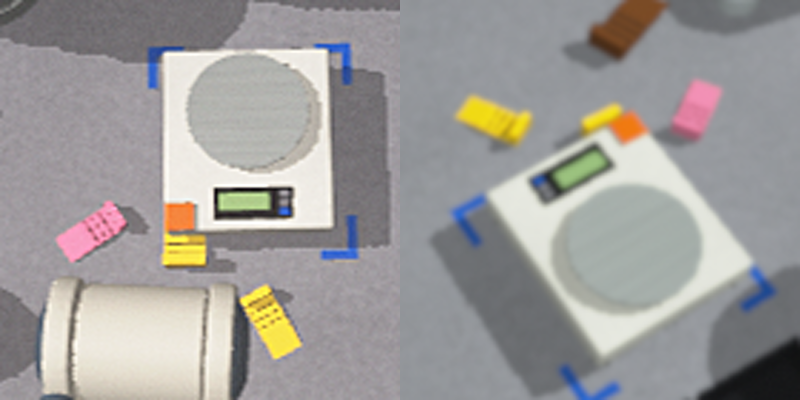

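The left half shows the shim straight under the orange corner, with its heel at (185,258). The balance is level and in place, and the decoys haven't moved. I'm handing in.

```bash
python3 -c "
from bench import job_done;print(job_done())"
```

```text
the job is handed in; nothing more can be done
None
```

I pushed the shim thin end first under the short foot with the nearly closed fingers. I then backed off, pressed the orange pad with about 10 N, let go and handed the job in at about 9.5 s. The hand-in gives no verdict.

- **Level:** the lean went from a slope of about 0.048 to no more than about 0.003. It stayed level during the press and after it.
- **Foot on shim:** the foot stands on the flat top at about x = -6 mm and y = +3 mm in the shim's frame. I worked this out from the heel and pad positions, because the foot itself is hidden.
- **Balance position:** it moved only a few millimetres.
- **Other things:** I passed clear of everything else. The last close-up shows the decoys undisturbed, but I did not measure the tins, weight, jar, scoop or brush again.
- **Disagreement:** the two cameras differed by about 2–5 mm in y, well inside the tolerance. No check failed.

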